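# Lock the chopstick cup into its dock and stand the chopsticks in it

### The arm

A 6-joint arm with a two-finger parallel gripper is mounted at the origin on the work surface. World frame = base frame: x ahead of the robot, y to its left, z up, the work surface at z = 0. Lengths are in mm, angles in degrees, forces in N, time in s.
With the tool pointing down it reaches from about 325 to 850 mm from the base axis. Payload 15.5 kg.
Tool frame: the origin (TCP) lies on the front face of the gripper's body, between the roots of the fingers; the fingertips stand 78 mm ahead of it and the grasp point (between the pads) lies 60 mm ahead of it; z points along the fingers, y is the direction in which the jaws open and shut (so a half turn about z gives the same grasp; the last joint's range is limited). The gripper opens to 91 mm and grips with 3 to 60 N. Pads are 32 mm wide; open, the fingers measure 118 mm over their backs; the gripper's body (76 mm by 178 mm) begins 60 mm behind the grasp point.
Start: joints at [65.231, 28.281, 77.091, -0, 74.628, -5.472], TCP at [206.538, 589.889, 292.215] pointing down, gripper open.
Joint ranges: [-166.48, 166.48], [-47.26, 123.95], [12.59, 153.08], [-70.14, 250.14], [6.76, 159.57], [-176.63, 176.63]. Speed limits (degrees/s): [108.29, 108.29, 147.25, 172.46, 172.46, 172.46].

### API

Orientations are given as [roll, pitch, yaw] about the fixed x, y, z axes, in that order (R = Rz(yaw) Ry(pitch) Rx(roll)).
In Python, from rig import arm gives the robot as it stands. The module is installed in compiled form; this text tells all that it offers.
- The arm moves only by the shell command python3 -m crank 'ROWS' [OPENING] [FORCE]. ROWS is JSON, a list of rows, each a list of 6 numbers: the shift along the world's x, y, z scaled (see below), then the turn, a rotation vector about the world's x, y, z scaled (see below). A call has 1 to 20 rows; each row shifts and turns the commanded pose from where the row before left it; what a row does not reach is not made up. The controller multiplies each number of a shift by 0.025 m and each number of a turn by 4 degrees. A row lasts 1/12 s, in which the tool goes at most 41.7 mm and 7.16 degrees, less where a joint would pass 70% of its speed; a pose out of reach is approached as far as the arm can. A call with a number of a shift or a turn outside -1 to 1 is refused whole. A call with a gripper value outside its range is refused whole. OPENING is the closure in counts, from 0 (fully open) to 255 (shut), set as the call begins (- or left out, the last holds). The fingers move at their own pace and stop on an object; FORCE is the grip in N (left out, the last holds). Time passes only in rows, so rows that do not move let the fingers close. It gives the time, the measured TCP pose, the force and the opening at its end, in the units of the state.
- arm.observe(): the state, without advancing time (a new reading comes with each control period).
- arm.camera(name): name is "scene" or "top"; returns (picture, depth): 480x640x3 uint8, red, green, blue; 480x640 float32, mm along the optical axis (not along the pixel's ray), 0 where there is no reading.
- arm.camera_params(name): a dict with "fx", "fy", "cx", "cy" (pixels), "R" (3x3) and "t" (3): a world point X has camera coordinates R X + t. Camera axes: x right, y down, z forward; pixel columns grow to the right and rows downward; lengths in mm; the calibration is good to about 2 mm. A picture is of the moment at which its call begins. camera_params takes no time and is no camera call.
- arm.finish_job(): hands the job in, once; it reports no verdict.
The state is a dict: "time_s": time; "q": joint angles; "qvel": joint speeds; "joint_torque": joint torques, N m; "position": TCP position; "ee_rot": TCP orientation; "force": force on the tool from outside, world axes, zero at the start; "ft_torque": the same for the moment, N m; "opening": finger opening in mm.
Only numpy, scipy, OpenCV 4.12 (cv2) and the standard library are available. Lean on these libraries where they do the work, as an engineer would, in place of code of your own. Each camera call takes 0.05 s, during which the arm holds its last target. There are 200 camera calls.

### The job

Set the white chopstick cup into the round dock on the restaurant table with its two blue lugs in the dock's gaps until it sits fully home, then turn it clockwise (seen from above) all the way to its stop so that it is locked. Then take the pair of chopsticks out of the steel holder and stand it in the locked cup, leaning against the rim on the side of the dock's red tab. Never tip the cup over, and leave the sauce bottles and the chili jar as they stand.

Things in the scene. Friction and masses are not known exactly. Their poses are not given: they have to be found in the camera images.
- cup_mid (a point): Centre, half-way up, of the white ceramic chopstick cup: round, open on top, outer diameter 58, inner 50, 105 tall (this point is 52.5 above its underside), inner floor 5 above the underside, about 0.2 kg. Starts upright on the table. z is its axis, up. Its two lugs lie along its own +x and -x.
- cup_lug (a point): Outer end of the cup's +x lug, 38 from the axis, 3 above the underside. Two blue lugs stick out of the foot along the cup's +x and -x, alike (a half turn of the cup makes no difference), 14 wide, reaching 38 from the axis, 6 tall from the underside up. A blue stripe runs up the wall and over the rim above each.
- dock: Round black bayonet dock with a steel flange, fixed to the table, outer diameter 94, 17 tall; origin on the table at its centre, z up. Its well floor, where the cup's underside rests when fully home, is 4 above the table. The flange on top (12 to 17 above the table) has a round opening of 62 diameter and two entry gaps along the dock's own +x and -x.
- dock_gap (a point): Middle of the entry gap at the dock's +x, 36 from its centre, at the flange's top; the other is opposite. Gaps are 20 wide and reach 42 from the axis. The cup goes straight down with its x axis parallel to the dock's x axis, either way round; the lugs pass the gaps and can then turn under the flange, with about 2 of play.
- dock_mark (a point): One of two opposite yellow marks on the flange, 37 from the dock's centre, where the lugs are when locked: 60 degrees (1.05 rad) clockwise, seen from above, from the gaps. There the lugs meet a fixed stop. The seated cup turns freely that way, held only by friction, and is stopped from turning the other way.
- dock_tab (a point): Centre of the top of the flat red tab (34 by 34, 8 tall) on the guest side of the dock, fixed to it: 62 from the dock's centre along the dock's own +x (in line with one entry gap). The chopsticks must lean to this side.
- sticks_mid (a point): Centre of an unsplit pair of light wooden chopsticks, one rigid stick 200 long, 14 wide (its own y) and 8 thick (its own x), about 14 g. z runs along it to the top; at the start it stands nearly upright (loose, within about 5 degrees) in the holder, its upper 130 or so standing out free.
- sticks_top (a point): Middle of the upper end of the chopsticks, 100 from their centre.
- sticks_foot (a point): Middle of the lower end of the chopsticks, 100 from their centre.
- holder: Steel holder fixed to the table: foot plate 75 by 75, 6 thick, with a rectangular tube on it whose top is 76 above the table; the tube is 14 by 20 inside, 70 deep. Origin on the table at its centre, z up; the chopsticks' x and y axes start parallel to the holder's.
- soy: Bystander: dark soy sauce bottle with white cap, diameter 62, 145 tall, loose on the steel tray; origin at the centre of its underside.
- vinegar: Bystander: amber vinegar bottle with blue cap, diameter 62, 145 tall, loose on the steel tray; origin at the centre of its underside.
- chili: Bystander: red chili jar with steel lid, diameter 60, 74 tall, loose on the steel tray; origin at the centre of its underside.
- tray: Steel tray, 130 (x) by 360 (y), 14 tall, fixed to the table beyond the dock; origin at the centre of its underside.
There are look-alikes about, which are no part of the job. What is meant by the part that bears sticks_mid is not pink, and is the smaller of those in its own colour.

How it is judged (in metres and radians):
On the way, in this order (a step that is already met when the one before it is completed fails the run):
1. the cup sits fully home in the dock, its lugs in the gaps (z of cup_mid in the frame of dock below 0.0595 m and horizontal distance between cup_mid and dock below 0.006 m and angle between cup_mid's own z axis and vertical below 0.06 rad and angle between the x axis of cup_mid and the x axis of dock, either way round below 0.4 rad), for 0.05 s.
2. the cup is turned to its stop and locked (z of cup_mid in the frame of dock below 0.0595 m and horizontal distance between cup_mid and dock below 0.006 m and angle between cup_mid's own z axis and vertical below 0.06 rad and angle between the x axis of cup_mid and the x axis of dock, either way round above 0.9 rad), for 0.2 s.
At the end, for the whole second after the job is handed in: Cup fully home in the dock (3 mm in height, 6 mm sideways, upright) and turned at least 0.9 rad from the gaps; chopsticks stand in it, foot within 22 mm of the cup's underside, top over 20 mm along the dock's +x and, from above, within 45 mm of the tab's centre; both at rest (all of step 2 and z of sticks_foot in the frame of cup_mid below -0.03 m and horizontal distance between sticks_foot and cup_mid below 0.03 m and angle between sticks_mid's own z axis and vertical below 0.6 rad and x of sticks_top in the frame of dock above 0.02 m and horizontal distance between sticks_top and dock_tab below 0.045 m and linear speed of sticks below 0.03 m/s and linear speed of cup below 0.02 m/s); the robot touches nothing.
It fails at once if the cup is tipped over (leans more than 0.6 rad) (angle between cup_mid's own z axis and vertical above 0.6 rad).
It fails at once if the soy is shifted more than 25 mm or tipped (distance of soy from where it was at the start of the episode above 0.025 m or angle between soy's own z axis and vertical above 0.3 rad).
It fails at once if the vinegar is shifted more than 25 mm or tipped (distance of vinegar from where it was at the start of the episode above 0.025 m or angle between vinegar's own z axis and vertical above 0.3 rad).
It fails at once if the chili is shifted more than 25 mm or tipped (distance of chili from where it was at the start of the episode above 0.025 m or angle between chili's own z axis and vertical above 0.3 rad).
It also fails if it takes over 61 s, if anything falls off the work surface, if the arm or the gripper's body presses on something with over 40 N, if the wrist force passes 120 N, or if a joint passes its speed limit or range.

## Working session

There is one attempt and no reset: what is moved stays moved. The work goes in short steps, Python scripts to look and compute and a shell command to move; the robot and the scene stay as the last step left them, time stands still between calls to the robot, and variables do not carry over. Pictures are saved under pics/ and viewed, about 8 in all and at most 12, crops included, and the job is handed in when it is done.

```bash
mkdir -p pics
cat > h.py <<'E'
import numpy as np,cv2
from rig import arm
def cam(n,save=None):
    im,d=arm.camera(n)
    np.savez(f'{n}.npz',im=im,d=d)
    if save: cv2.imwrite(f'pics/{save}.png',cv2.cvtColor(im,cv2.COLOR_RGB2BGR))
    return im,d
def pts(n,d):
    p=arm.camera_params(n); v,u=np.mgrid[0:480,0:640]
    c=np.stack([(u-p['cx'])/p['fx']*d,(v-p['cy'])/p['fy']*d,d],-1)
    return (c-np.array(p['t']))@np.array(p['R'])
def ray(n,u,v,z):
    p=arm.camera_params(n);R=np.array(p['R']);t=np.array(p['t'])
    r=R.T@np.array([(u-p['cx'])/p['fx'],(v-p['cy'])/p['fy'],1]);o=-R.T@t
    return o+r*(z-o[2])/r[2]
E
python3 - <<'E'
from h import *
for n in('top','scene'):
    cam(n,n+'0'); p=arm.camera_params(n); print(n,p['fx'],-np.array(p['R']).T@p['t'],np.array(p['R'])[2])
print(arm.observe())
E
```

```text
top 585.8074603389883 [ 388.49967329   34.68470459 1296.61094938] [ 0.15116868  0.0194899  -0.98831583]
scene 511.122823282547 [1185.08061677  189.52261615  873.40030513] [-0.63032718 -0.17042939 -0.75739123]
{'time_s': 0.1, 'q': array([ 6.52292172e+01,  2.83099165e+01,  7.71227648e+01,  5.41477179e-04,
        7.46274740e+01, -5.47147293e+00]), 'qvel': array([ 0.03820571, -0.04969794, -0.01656039, -0.10422364,  0.01817428,
        0.01649639]), 'joint_torque': array([ 1.29862288e-03, -8.80225897e+01, -3.82542443e+01,  7.10881851e-02,
        4.84231941e-02, -8.86196972e-06]), 'position': array([206.45280419, 589.65693731, 291.71794428]), 'ee_rot': array([-1.79940168e+02, -6.25539790e-03,  1.60700543e+02]), 'force': array([-0.04677659, -0.59430907, -0.51965625]), 'ft_torque': array([ 0.03198642,  0.0285816 , -0.0082186 ]), 'opening': 91.43787174377758}
```

View pics/top0.png

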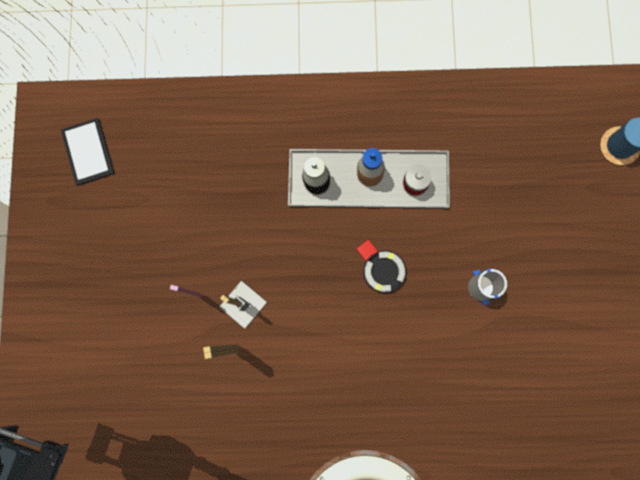

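View pics/scene0.png

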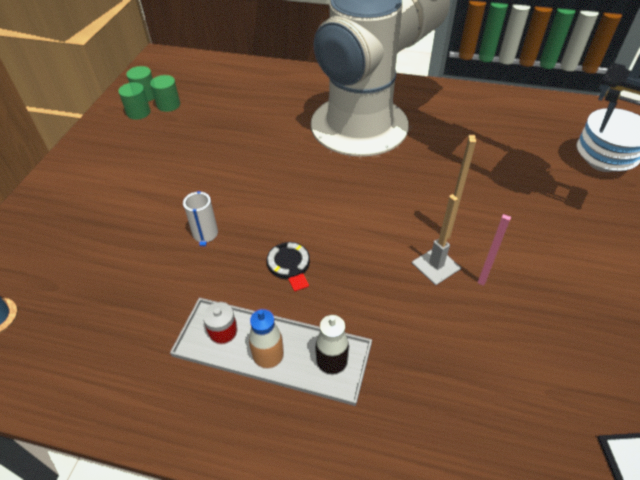

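Candidates for the sticks:
- Wooden stick in the holder: top (226,299), scene (451,198).
- Taller wooden stick, free-standing: top (208,352), scene (471,140).
- Pink stick: top (174,288), scene (505,217).

By the description I choose the shorter wooden stick in the holder, and a close crop will check that. There is only one cup with blue lugs (top 488,285) and one dock (385,272).

Run:
```python
from h import *
out=[]
for n in('top','scene'):
    z=np.load(n+'.npz');im=z['im'].astype(int);d=z['d'];P=pts(n,d)
    hsv=cv2.cvtColor(z['im'],cv2.COLOR_RGB2HSV).astype(int);H,S,V=[hsv[...,i] for i in range(3)]
    masks=dict(red=((H<6)|(H>174))&(S>180)&(V>150),yel=(H>22)&(H<35)&(S>150)&(V>150),blue=(H>105)&(H<125)&(S>150)&(V>60),pale=(H>10)&(H<30)&(S>60)&(S<190)&(V>150))
    for k,m in masks.items():
        c,l,s,ce=cv2.connectedComponentsWithStats(m.astype(np.uint8))
        for i in range(1,c):
            if s[i,4]>=8:
                q=P[(l==i)&(d>0)]
                if len(q) and np.all(abs(np.median(q,0)[:2]-[500,50])<[400,450]):print(n,k,s[i],ce[i].round(1),np.median(q,0).round(),q.min(0).round(),q.max(0).round())
    near=(abs(P[...,0]-480)<270)&(abs(P[...,1])<400)&(d>0)
    m=(P[...,2]>95)&(P[...,2]<115)&near&(P[...,1]<-80)
    q=P[m]; 
    if len(q): print(n,'rim',len(q),((q.max(0)+q.min(0))/2).round(1),(q.max(0)-q.min(0)).round(1))
im=np.load('top.npz')['im'];s=np.load('scene.npz')['im']
a=cv2.resize(im[225:325,330:530],None,fx=4,fy=4,interpolation=2)
b=np.hstack([cv2.resize(im[260:380,160:310],(400,320)),cv2.resize(s[120:300,400:540],(320,400))[:320] if 0 else cv2.resize(s[120:300,400:540],(400,320))])
cv2.imwrite('pics/crop.png',np.vstack([a,b])[:600+120][:,:,::-1][:720][:720] if 0 else cv2.resize(np.vstack([a,b])[:,:,::-1],(666,600)))
```

```text
top red [357 240  20  20 178] [367.1 249.1] [575. -18.   7.] [553. -38.  -3.] [595.   5.  18.]
top yel [389 253   4   6  10] [390.5 255.5] [558. -68.  15.] [553. -72.   3.] [563. -66.  21.]
top blue [363 149  19  20 293] [371.9 158.3] [745. -28. 127.] [727. -48. 104.] [767. -10. 152.]
top blue [474 271   6   4  18] [476.3 272.4] [ 518. -256.    5.] [ 513. -263.    2.] [ 521. -251.   34.]
top blue [483 300   5   4  14] [484.9 301.7] [ 452. -271.    6.] [ 450. -276.    3.] [ 457. -267.   10.]
top pale [220 295   9   8  42] [224.  298.5] [460. 260. 205.] [453. 253.  -1.] [473. 311. 209.]
top pale [203 346   8  13  85] [206.6 352.1] [363. 276. 272.] [343. 269.  -1.] [373. 347. 278.]
top pale [354 452   7   3  16] [356.8 453.1] [139.  16.   1.] [136.  10.  -5.] [142.  22.   5.]
top pale [374 452   5   3  14] [375.9 453.1] [138. -24.   1.] [136. -29.  -4.] [141. -20.   4.]
top pale [391 458  11   7  28] [396.9 460.9] [121. -68.   0.] [115. -76.  -5.] [128. -56.   6.]
top pale [317 469   6   4  11] [320.1 470.7] [103.  95.  -1.] [101.  91.  -4.] [107. 101.   5.]
top rim 221 [ 485.6 -263.4  
[... 470 characters left out ...]
 518. -257.    5.] [ 512. -265.    2.] [ 522. -250.    8.]
scene blue [251 310  23  24 435] [261.9 321.2] [754. -26. 126.] [729. -49. 113.] [771.  -8. 150.]
scene pale [469 135   8   8  53] [472.2 138.5] [362. 277. 271.] [-30. 269.  -5.] [373. 325. 273.]
scene pale [443 185  20  62 179] [453.  210.6] [460. 267. 134.] [222. 254.  -4.] [469. 280. 208.]
scene pale [295 245   7   6  24] [298.2 247.3] [490. -40.  16.] [483. -46.  13.] [497. -34.  19.]
scene pale [274 266   6   6  19] [276.7 268.7] [558. -69.  16.] [540. -75.   2.] [565. -64.  20.]
scene pale [255 338  26  30 292] [270.5 353.7] [773. -12.  56.] [746. -38.   3.] [780.  -1.  75.]
scene rim 251 [ 486.6 -263.9  101.2] [61.9 57.8 12.4]
```

View pics/crop.png

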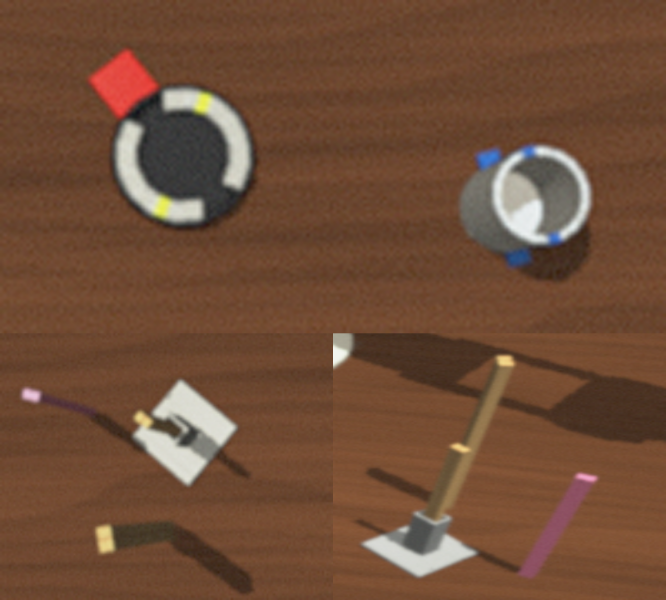

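The crop confirms the choice: the shorter wooden stick is in the tube, and the bigger one stands free behind it. From the measurements:
- **Dock:** centre about (523.5, -54.5), x axis at 35.5°.
- **Cup:** (486, -264), lugs at 12.4°.

I'll raise the arm over the tall stick and travel to the cup.

```bash
python3 -m crank '[[0,0,1,0,0,0],[0,0,1,0,0,0],[0,0,1,0,0,0],[0,0,1,0,0,0],[0.2,-0.6,1,0,0,0],[0.33,-1,0,0,0,0],[0.33,-1,0,0,0,0],[0.33,-1,0,0,0,0],[0.33,-1,0,0,0,0],[0.33,-1,0,0,0,0],[0.33,-1,0,0,0,0],[0.33,-1,0,0,0,0],[0.33,-1,0,0,0,0],[0.33,-1,0,0,0,0],[0.33,-1,0,0,0,0],[0.33,-1,0,0,0,0],[0.33,-1,0,0,0,0],[0.33,-1,0,0,0,0],[0.33,-1,0,0,0,0],[0.33,-1,0,0,0,0]]' 0
python3 -m crank '[[0.33,-1,0,0,0,0],[0.33,-1,0,0,0,0],[0.33,-1,0,0,0,0],[0.33,-1,0,0,0,0],[0.33,-1,0,0,0,0],[0.33,-1,0,0,0,0],[0.33,-1,0,0,0,0],[0.33,-1,0,0,0,0],[0.33,-1,-0.5,0,0,0],[0.33,-1,-0.5,0,0,0],[0.33,-1,-0.5,0,0,0],[0.33,-1,-0.5,0,0,0],[0.33,-1,-0.5,0,0,0],[0.33,-1,-0.5,0,0,0],[0.33,-1,-0.5,0,0,0],[0.33,-1,-0.5,0,0,0],[0.33,-1,-0.5,0,0,0],[0.33,-1,-0.5,0,0,0],[0,0,0,0,0,0],[0,0,0,0,0,0]]'
```

```text
time_s: 1.77
position: [335.2, 198.6, 417.1]
ee_rot: [-180.0, -0.0, 160.7]
force: [0.3, 0.0, -0.4]
opening: 91.1
time_s: 3.43
position: [483.5, -250.8, 291.1]
ee_rot: [180.0, -0.1, 160.6]
force: [-0.4, -0.1, -0.5]
opening: 91.2
```

```bash
python3 -m crank '[[0.1,-0.53,-0.4,0,0,0],[0,0,-1,0,0,0],[0,0,-1,0,0,0],[0,0,-1,0,0,0],[0,0,-1,0,0,0],[0,0,-1,0,0,0],[0,0,-0.6,0,0,0],[0,0,-0.4,0,0,0],[0,0,0,0,0,0],[0,0,0,0,0,0]]' 0
python3 -m crank '[[0,0,0,0,0,0],[0,0,0,0,0,0],[0,0,0,0,0,0],[0,0,0,0,0,0],[0,0,0,0,0,0],[0,0,0,0,0,0],[0,0,0,0,0,0],[0,0,0,0,0,0],[0,0,0,0,0,0],[0,0,0,0,0,0]]' 255 25
```

```text
time_s: 4.27
position: [486.4, -263.2, 132.5]
ee_rot: [180.0, -0.0, 160.7]
force: [0.2, -0.6, 0.7]
opening: 91.2
time_s: 5.1
position: [486.5, -263.6, 132.6]
ee_rot: [-180.0, 0.0, 160.7]
force: [-0.9, -1.7, 5.9]
opening: 58.5
```

```bash
python3 -m crank '[[0,0,0.6,0,0,0],[0,0,1,0,0,0],[0.15,0.84,0.4,0,0,0.58],[0.15,0.84,0,0,0,0.58],[0.15,0.84,0,0,0,0.58],[0.15,0.84,0,0,0,0.58],[0.15,0.84,0,0,0,0.58],[0.15,0.84,0,0,0,0.58],[0.15,0.84,0,0,0,0.58],[0.15,0.84,0,0,0,0.58],[0.15,0.84,0,0,0,0.58],[0.15,0.84,0,0,0,0.58],[0,0,0,0,0,0],[0,0,0,0,0,0],[0,0,0,0,0,0]]'
python3 - <<'E'
from h import *
a,_=cam('top');b,_=cam('scene')
A=cv2.resize(a[210:310,320:440],(480,400),interpolation=2);B=cv2.resize(b[170:310,220:360],(300,300) if 0 else (400,400),interpolation=2)
cv2.imwrite('pics/c2.png',np.hstack([A,B[:,:320]])[:,:,::-1])
o=arm.observe();print(o['position'],o['ee_rot'],o['force'])
for n in('top','scene'):
    z=np.load(n+'.npz');d=z['d'];P=pts(n,d);hsv=cv2.cvtColor(z['im'],cv2.COLOR_RGB2HSV).astype(int);H,S,V=[hsv[...,i] for i in range(3)]
    m=(H>105)&(H<125)&(S>130)&(V>50)&(P[...,0]<620)&(P[...,0]>420)&(abs(P[...,1]+54)<80)
    c,l,s,ce=cv2.connectedComponentsWithStats(m.astype(np.uint8))
    for i in range(1,c):
        if s[i,4]>4:print(n,s[i],ce[i].round(1),np.median(P[(l==i)&(d>0)],0).round(1))
E
```

```text
time_s: 6.35
position: [523.6, -53.5, 182.1]
ee_rot: [-180.0, -0.0, -176.1]
force: [-0.0, 0.3, -2.5]
opening: 58.6
[523.63332042 -53.99892775 182.11855881] [-1.79998840e+02 -1.70537021e-02 -1.76160456e+02] [-0.81173998 -0.57575184 -1.76482173]
top [391 281   8   5  22] [394.3 283. ] [495.7 -70.9  53.6]
scene [289 223   9  39 114] [291.7 246.2] [548.  -35.2  78.4]
```

View pics/c2.png

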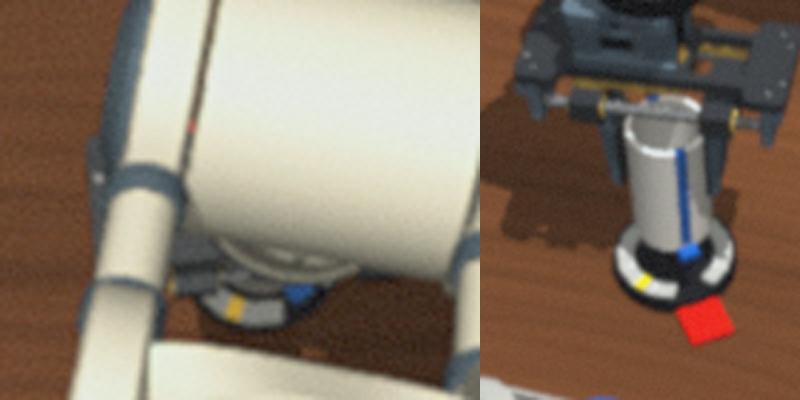

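Run:
```python
from h import *
for n,(u0,u1,v0,v1) in dict(top=(355,415,245,300),scene=(260,315,235,285)).items():
    im=cv2.imread(f'pics/{n}0.png');hsv=cv2.cvtColor(im,cv2.COLOR_BGR2HSV).astype(int)
    m=np.zeros((480,640),bool);S,V,H=hsv[...,1],hsv[...,2],hsv[...,0]
    m[v0:v1,u0:u1]=(((S<60)&(V>130))|((H>20)&(H<35)&(S>120)&(V>150)))[v0:v1,u0:u1]
    v,u=np.nonzero(m);Q=np.array([ray(n,a,b,17)[:2] for a,b in zip(u,v)])
    c=np.array([523.5,-54.5]);
    r=np.hypot(*(Q-c).T);Q=Q[r<50];
    (cx,cy),R=cv2.minEnclosingCircle(Q.astype(np.float32));print(n,len(Q),'enclosing',cx,cy,R)
    for _ in range(5):
        a=np.arctan2(*(Q-c).T[::-1]);k=np.floor(a/0.3).astype(int);E=[];
        for j in set(k):
            q=Q[k==j];rr=np.hypot(*(q-c).T);E.append(((q-c)[rr.argmax()]/rr.max(),rr.max(),rr.min()))
        # outer & inner midpoints; fit offset
        A=np.array([[e[0][0],e[0][1],1] for e in E if e[1]-e[2]>8]);b=np.array([(e[1]+e[2])/2 for e in E if e[1]-e[2]>8])
        s=np.linalg.lstsq(A,b,rcond=None)[0];c=c+s[:2]
    print(c,s,len(A))
    # yaw from ring angular histogram: gaps
    a=np.degrees(np.arctan2(*(Q-c).T[::-1]));a2=np.radians(a*2);print('mean2 ring gap axis',(np.degrees(np.angle(-np.exp(1j*a2).mean()))/2))
```

```text
top 496 enclosing 523.5885620117188 -53.860252380371094 43.97944259643555
[523.88388764 -53.82506432] [1.51148721e-07 1.54169033e-07 3.71389807e+01] 19
mean2 ring gap axis 33.3061046117285
scene 409 enclosing 523.5537109375 -54.336212158203125 44.600040435791016
[523.75356583 -54.32194505] [-1.44340098e-05 -4.95108064e-06  3.70943532e+01] 19
mean2 ring gap axis 33.82250752255671
```

```bash
python3 -m crank '[[0,0,-0.6,0,0,0],[0,0,-0.6,0,0,-0.1],[0,0,-0.2,0,0,0],[0,0,-0.1,0,0,0],[0,0,-0.1,0,0,0],[0,0,-0.1,0,0,0],[0,0,0,0,0,0]]'
```

```text
time_s: 7.03
position: [523.9, -53.5, 139.8]
ee_rot: [-180.0, 0.0, -176.5]
force: [0.1, -0.7, -2.9]
opening: 58.7
```

```bash
python3 -m crank '[[0,0,-0.08,0,0,0],[0,0,-0.06,0,0,0],[0,0,0,0,0,0],[0,0,0,0,0,0]]'
```

```text
time_s: 7.37
position: [524.0, -53.6, 136.5]
ee_rot: [-180.0, 0.0, -176.5]
force: [0.5, -2.7, 0.6]
opening: 58.5
```

```bash
python3 -m crank '[[0,0,-0.03,0,0,0],[0,0,0,0,0,0],[0,0,0,0,0,0]]'
```

```text
time_s: 7.62
position: [524.1, -53.8, 136.2]
ee_rot: [-179.9, 0.1, -176.5]
force: [-3.6, -5.5, 11.7]
opening: 58.3
```

```bash
python3 -m crank '[[0,0,0,0,0,-0.6],[0,0,0,0,0,-1],[0,0,0,0,0,-1],[0,0,0,0,0,-1],[0,0,0,0,0,-1],[0,0,0,0,0,-1],[0,0,0,0,0,-1],[0,0,0,0,0,-1],[0,0,0,0,0,-1],[0,0,0,0,0,-1],[0,0,0,0,0,-1],[0,0,0,0,0,-1],[0,0,0,0,0,-1],[0,0,0,0,0,-0.8],[0,0,0,0,0,-0.4],[0,0,0,0,0,0],[0,0,0,0,0,0]]'
python3 -c "
from rig import arm;o=arm.observe();print(o['ee_rot'],o['ft_torque'],o['force'])"
```

```text
time_s: 9.03
position: [524.1, -53.5, 136.1]
ee_rot: [180.0, 0.1, 128.3]
force: [-3.5, -3.3, 11.5]
opening: 58.1
[1.79972643e+02 5.60207522e-02 1.28298114e+02] [-0.60747388  0.43592298 -0.05497937] [-3.51079039 -3.29881562 11.4625176 ]
```

Turned 55.2° with no torque yet. I'll keep turning to the stop.

```bash
python3 -m crank '[[0,0,0,0,0,-0.5],[0,0,0,0,0,-0.5],[0,0,0,0,0,-0.4],[0,0,0,0,0,-0.3],[0,0,0,0,0,0],[0,0,0,0,0,0],[0,0,0,0,0,0]]'
python3 -c "
from rig import arm;o=arm.observe();print(o['ee_rot'],o['ft_torque'],o['force'])"
```

```text
time_s: 9.62
position: [523.5, -54.2, 136.1]
ee_rot: [-179.9, 0.1, 121.6]
force: [-6.6, -11.0, 13.5]
opening: 58.3
[-1.79939664e+02  7.59314602e-02  1.21582379e+02] [-2.30564146  1.40425782  0.84107991] [ -6.62114622 -11.02658925  13.52169496]
```

```bash
python3 -m crank '[[0,0,0,0,0,0],[0,0,0,0,0,0],[0,0,0,0,0,0],[0,0,0,0,0,0],[0,0,0,0,0,0],[0,0,0,0,0,0],[0,0,0.5,0,0,0],[0,0,1,0,0,0],[0,0,1,0,0,0],[0,0,1,0,0,0],[0,0,1,0,0,0],[0,0.5,1,0,0,0],[0,1,1,0,0,0],[0,1,1,0,0,0],[0,1,1,0,0,0],[0,1,1,0,0,0],[0,1,1,0,0,0],[-0.5,1,1,0,0,0],[-0.5,1,0,0,0,0],[0,0,0,0,0,0]]' 0
python3 - <<'E'
from h import *
a,_=cam('top');b,_=cam('scene')
A=cv2.resize(a[230:310,340:440],(400,320),interpolation=2);B=cv2.resize(b[170:290,220:370],(400,320),interpolation=2)
C=cv2.resize(a[265:345,190:290],(350,280),interpolation=2);D=cv2.resize(b[160:300,390:540],(450,280),interpolation=2)
cv2.imwrite('pics/c3.png',np.vstack([np.hstack([A,B]),np.hstack([C,D])])[:,:,::-1])
for n,Z in(('top',a),('scene',b)):
    P=pts(n,np.load(n+'.npz')['d']);hsv=cv2.cvtColor(Z,cv2.COLOR_RGB2HSV).astype(int);H,S,V=[hsv[...,i] for i in range(3)]
    # foot plate
    m=(P[...,2]>1)&(P[...,2]<12)&(np.hypot(P[...,0]-455,P[...,1]-225)<75)&(S<90)
    uv=np.argwhere(m)[:,::-1]
    print(n,'plate px',len(uv),'mean',P[m].mean(0).round(1))
    Q=np.array([ray(n,u,v,6)[:2] for u,v in uv],np.float32);print(' rect',cv2.minAreaRect(Q))
    m=(P[...,2]>90)&(P[...,2]<215)&(np.hypot(P[...,0]-455,P[...,1]-240)<60)
    q=P[m];
    if len(q)>10:
        for lo,hi in((90,130),(130,170),(170,200),(200,212)):
            r=q[(q[:,2]>lo)&(q[:,2]<hi)]
            if len(r):print(' stick',lo,hi,len(r),r.mean(0).round(1),r.min(0).round(),r.max(0).round())
    m=(P[...,2]>66)&(P[...,2]<84)&(np.hypot(P[...,0]-455,P[...,1]-230)<40)&(S<90);r=P[m];print(' tube',len(r),r.mean(0).round(1),((r.min(0)+r.max(0))/2).round(1))
    m=(H>105)&(H<125)&(S>120)&(V>50)&(np.hypot(P[...,0]-523.7,P[...,1]+54)<50)
    c,l,s,ce=cv2.connectedComponentsWithStats(m.astype(np.uint8))
    for i in range(1,c):
        if s[i,4]>2:print(' blue',s[i],np.median(P[l==i],0).round(1))
    m=(P[...,2]>98)&(P[...,2]<116)&(np.hypot(P[...,0]-523.7,P[...,1]+54)<45);r=P[m]
    if len(r):print(' rim',len(r),((r.min(0)+r.max(0))/2).round(1),np.median(r[:,2]))
o=arm.observe();print(o['position'],o['ee_rot'])
E
```

```text
time_s: 11.28
position: [497.2, 137.6, 424.5]
ee_rot: [179.8, -0.0, 121.7]
force: [0.5, 0.0, -0.1]
opening: 91.2
top plate px 889 mean [457.8 255.6   5.8]
 rect ((441.57159423828125, 236.38377380371094), (138.52980041503906, 80.80840301513672), 54.875179290771484)
 stick 90 130 23 [458.6 256.9 110.6] [452. 253.  90.] [467. 264. 129.]
 stick 130 170 30 [458.4 256.8 151.1] [452. 252. 131.] [467. 263. 170.]
 stick 170 200 20 [458.7 256.6 187.6] [453. 253. 174.] [467. 263. 199.]
 stick 200 212 35 [459.3 259.8 205.7] [452. 253. 200.] [466. 268. 209.]
 tube 59 [458.5 256.3  74.4] [459.4 256.6  73.6]
 blue [391 253   3   3   8] [548.4 -64.  109.3]
 blue [380 279   4   4  12] [496.8 -41.6  94.4]
 rim 192 [523.4 -52.1 106.9] 107.95749873552279
scene plate px 701 mean [470.  257.2   5.1]
 rect ((460.68701171875, 259.357421875), (77.83468627929688, 79.51817321777344), 49.75527572631836)
 stick 90 130 109 [463.1 259.5 110.5] [457. 252.  91.] [469. 268. 130.]
 stick 130 170 126 [463.3 259.4 150. ] [457. 252. 131.] [469. 268. 169.]
 stick 170 200 100 [462.9 259.5 184.5] [455. 252. 170.] [470. 268. 200.]
 stick 200 212 43 [461.7 259.6 204.1] [454. 252. 200.] [469. 267. 209.]
 tube 77 [464.8 256.   73. ] [462.8 256.6  73.3]
 blue [293 220   2   2   4] [497.6 -43.8 108.7]
 blue [275 236   5  29  39] [550.  -65.   74.7]
 rim 282 [523.4 -53.1 105.2] 105.97023756522462
[498.36535401 134.8227832  423.04217328] [1.79988863e+02 1.04050167e-02 1.21612874e+02]
```

View pics/c3.png

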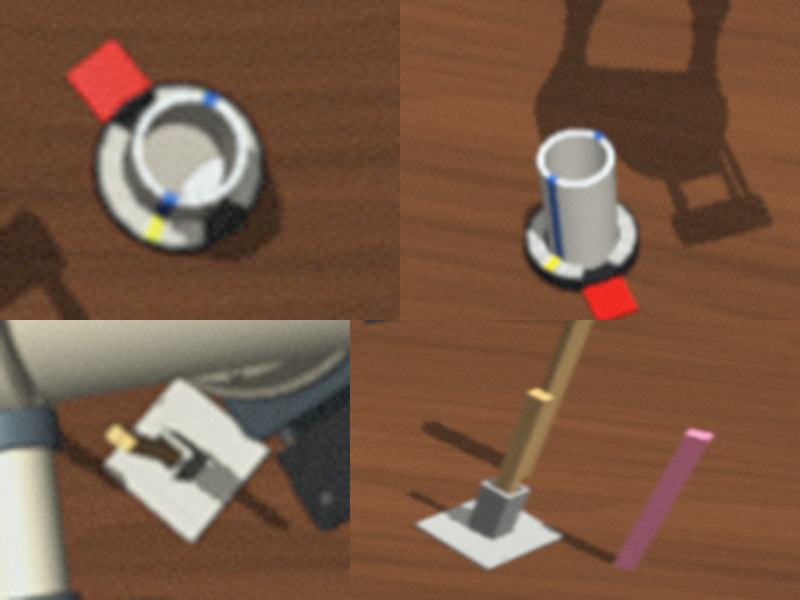

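The cup is locked: its stripes are at -23.4°, matching the marks. The stick stands at about (461, 259.5) with its top at z≈206. I'll grip across its 14 mm width (jaws along ~54°), which keeps the body clear of the tall look-alike at (363, 277).

```bash
python3 - <<'E'
from h import *
im=cv2.imread('pics/top0.png');hsv=cv2.cvtColor(im,cv2.COLOR_BGR2HSV).astype(int);H,S,V=[hsv[...,i] for i in range(3)]
m=(H>8)&(H<32)&(S>50)&(V>140);m[:290]=0;m[310:]=0;m[:,:215]=0;m[:,235:]=0
v,u=np.nonzero(m);Q=np.array([ray('top',a,b,206)[:2] for a,b in zip(u,v)],np.float32)
w,e=np.linalg.eigh(np.cov(Q.T));print(len(Q),Q.mean(0),np.sqrt(w*12),np.degrees(np.arctan2(e[1],e[0])),cv2.minAreaRect(Q))
E
python3 -m crank '[[-0.25,0.83,0,0,0,0.93],[-0.25,0.83,0,0,0,0.93],[-0.25,0.83,0,0,0,0.93],[-0.25,0.83,0,0,0,0.93],[-0.25,0.83,0,0,0,0.93],[-0.25,0.83,0,0,0,0.93],[0,0,0,0,0,0],[0,0,0,0,0,0]]'
```

```text
45 [459.06345 259.6621 ] [ 9.83937728 15.71990301] [142.20227392  52.20227392] ((458.91864013671875, 259.6635437011719), (14.778962135314941, 9.115716934204102), 44.7779426574707)
time_s: 12.05
position: [461.5, 258.6, 422.3]
ee_rot: [-179.9, -0.0, 143.8]
force: [0.1, 0.2, 0.0]
opening: 91.3
```

```bash
python3 -m crank '[[-0.05,0.04,-0.5,0,0,-0.4],[0,0,-1,0,0,0],[0,0,-1,0,0,0],[0,0,-1,0,0,0],[0,0,-1,0,0,0],[0,0,-1,0,0,0],[0,0,-1,0,0,0],[0,0,-0.6,0,0,0],[0,0,-0.3,0,0,0],[0,0,0,0,0,0]]' 0
python3 -m crank '[[0,0,0,0,0,0],[0,0,0,0,0,0],[0,0,0,0,0,0],[0,0,0,0,0,0],[0,0,0,0,0,0],[0,0,0,0,0,0],[0,0,0,0,0,0],[0,0,0,0,0,0],[0,0,0,0,0,0],[0,0,0,0,0,0],[0,0,0,0,0,0],[0,0,0,0,0,0]]' 255 15
```

```text
time_s: 12.88
position: [460.0, 258.4, 236.5]
ee_rot: [-179.8, -0.1, 142.1]
force: [-0.7, 0.0, 0.3]
opening: 91.6
time_s: 13.88
position: [460.0, 259.6, 237.9]
ee_rot: [-180.0, -0.0, 142.2]
force: [0.2, -0.3, 0.3]
opening: 14.1
```

```bash
python3 -m crank '[[0,0,0.4,0,0,0],[0,0,0.8,0,0,0],[0,0,1,0,0,0],[0,0,1,0,0,0],[0,0,1,0,0,0],[0,0,1,0,0,0],[0,0,1,0,0,0],[0.2,-0.97,0,0,0,-0.32],[0.2,-0.97,0,0,0,-0.32],[0.2,-0.97,0,0,0,-0.32],[0.2,-0.97,0,0,0,-0.32],[0.2,-0.97,0,0,0,-0.32],[0.2,-0.97,0,0,0,-0.32],[0.2,-0.97,0,0,0,-0.32],[0.2,-0.97,0,0,0,-0.32],[0.2,-0.97,0,0,0,-0.32]]'
python3 -m crank '[[0.2,-0.97,0,0,0,-0.32],[0.2,-0.97,0,0,0,-0.32],[0.2,-0.97,0,0,0,-0.32],[0.15,-0.8,0,0,0,-0.32],[0,0,0,0,0,0],[0,0,0,0,0,0],[0,0,0,0,0,0]]'
python3 - <<'E'
from h import *
b,_=cam('scene','s4');o=arm.observe();print(o['position'],o['ee_rot'],o['opening'])
P=pts('scene',np.load('scene.npz')['d']);hsv=cv2.cvtColor(b,cv2.COLOR_RGB2HSV).astype(int);H,S,V=[hsv[...,i] for i in range(3)]
m=(P[...,2]>120)&(P[...,2]<330)&(np.hypot(P[...,0]-523.7,P[...,1]+54)<60)&(H>8)&(H<30)&(S>50)
q=P[m];print(len(q))
for lo in range(130,330,20):
    r=q[(q[:,2]>lo)&(q[:,2]<lo+20)]
    if len(r):print(lo,len(r),r.mean(0).round(1))
cv2.imwrite('pics/c4.png',cv2.resize(b[60:300,180:400],(550,600))[:,:,::-1])
E
```

```text
time_s: 15.22
position: [505.0, 40.2, 393.8]
ee_rot: [180.0, 0.0, 130.6]
force: [0.8, -1.2, -0.4]
opening: 14.0
time_s: 15.8
position: [523.5, -50.9, 393.4]
ee_rot: [180.0, -0.0, 125.6]
force: [1.2, 0.2, 0.6]
opening: 14.0
[523.54973035 -50.64494701 393.31303895] [ 1.79987184e+02 -5.54057696e-03  1.25631684e+02] 13.765675206522442
370
150 17 [528.1 -48.1 164.8]
170 43 [527.8 -47.6 179. ]
190 47 [528.1 -47.7 199.8]
210 48 [528.  -48.  220.3]
230 48 [528.1 -47.8 240.6]
250 49 [528.  -48.  259.8]
270 55 [528.2 -47.9 279.5]
290 50 [528.3 -47.3 298.3]
310 13 [533.1 -49.2 315.6]
```

View pics/c4.png

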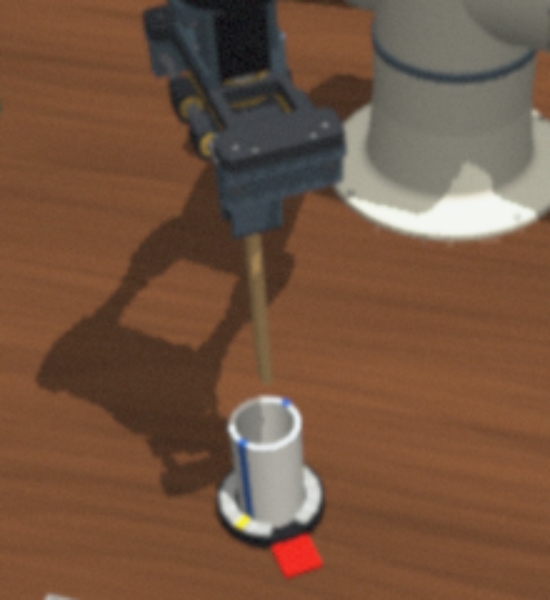

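```bash
python3 -m crank '[[0.48,0.32,0,-0.41,0.57,0],[0.48,0.32,0,-0.41,0.57,0],[0.48,0.32,0,-0.41,0.57,0],[0.48,0.32,0,-0.41,0.57,0],[0.48,0.32,0,-0.41,0.57,0],[0,0,-0.5,0,0,0],[0,0,-0.5,0,0,0],[0,0,-0.4,0,0,0],[0,0,0,0,0,0],[0,0,0,0,0,0]]'
python3 - <<'E'
from h import *
from scipy.spatial.transform import Rotation as R
b,_=cam('scene');o=arm.observe();p=o['position'];z=R.from_euler('xyz',o['ee_rot'],degrees=True).as_matrix()[:,2]
print(p,z,'foot',p+232*z,'at z109',p+z*(109-p[2])/z[2],'at z12',p+z*(12-p[2])/z[2])
P=pts('scene',np.load('scene.npz')['d']);hsv=cv2.cvtColor(b,cv2.COLOR_RGB2HSV).astype(int);H,S,V=[hsv[...,i] for i in range(3)]
m=(P[...,2]>115)&(P[...,2]<290)&(np.hypot(P[...,0]-540,P[...,1]+40)<60)&(H>8)&(H<30)&(S>50)
q=P[m]
for lo in range(110,290,20):
    r=q[(q[:,2]>lo)&(q[:,2]<lo+20)]
    if len(r):print(lo,len(r),r.mean(0).round(1),(p+z*(r.mean(0)[2]-p[2])/z[2]).round(1))
E
```

```text
time_s: 16.68
position: [583.5, -11.0, 358.0]
ee_rot: [-165.9, 0.0, 125.6]
force: [0.3, 0.0, 0.4]
opening: 13.9
[583.68969189 -11.15294986 358.58110212] [-0.19660906 -0.1417479  -0.97018164] foot [538.07639086 -44.03846335 133.49896206] at z109 [533.11163208 -47.61787195 109.        ] at z12 [513.4544074  -61.79000843  12.        ]
130 27 [544.4 -39.1 142.5] [539.9 -42.7 142.5]
150 32 [547.6 -37.2 160.5] [543.5 -40.1 160.5]
170 34 [551.8 -34.9 180.9] [547.7 -37.1 180.9]
190 40 [555.4 -31.4 200.2] [551.6 -34.3 200.2]
210 39 [559.6 -28.5 219.2] [555.4 -31.5 219.2]
230 5 [563.7 -24.5 231.7] [558.  -29.7 231.7]
270 4 [569.2 -37.5 283.4] [568.5 -22.1 283.4]
```

```bash
python3 -m crank '[[-0.1,-0.07,-0.49,0,0,0],[-0.2,-0.14,-0.97,0,0,0],[-0.2,-0.14,-0.97,0,0,0],[-0.2,-0.14,-0.97,0,0,0],[-0.1,-0.07,-0.49,0,0,0],[-0.1,-0.07,-0.49,0,0,0],[-0.08,-0.06,-0.39,0,0,0],[0,0,0,0,0,0],[0,0,0,0,0,0]]'
```

```text
time_s: 17.48
position: [559.5, -28.7, 239.2]
ee_rot: [-166.0, 0.0, 125.6]
force: [1.0, -0.4, 0.4]
opening: 14.3
```

```bash
python3 -m crank '[[0.08,0.06,-0.05,0,0,0],[0.08,0.06,-0.05,0,0,0],[0,0,0,0,0,0],[0,0,0,0,0,0]]'
python3 -m crank '[[0,0,0,0,0,0],[0,0,0,0,0,0],[0,0,0,0,0,0],[0,0,0,0,0,0],[0,0,0,0,0,0],[0,0,0,0,0,0],[0,0,0,0,0,0]]' 120
python3 - <<'E'
from h import *
b,_=cam('scene')
cv2.imwrite('pics/c5.png',cv2.resize(b[100:320,200:400],(540,594))[:,:,::-1])
E
```

```text
time_s: 17.82
position: [563.6, -25.5, 236.5]
ee_rot: [-166.0, 0.1, 125.6]
force: [0.1, -0.3, 0.9]
opening: 14.0
time_s: 18.4
position: [563.3, -25.6, 236.2]
ee_rot: [-166.0, 0.0, 125.6]
force: [0.1, -0.1, 0.1]
opening: 48.0
```

View pics/c5.png

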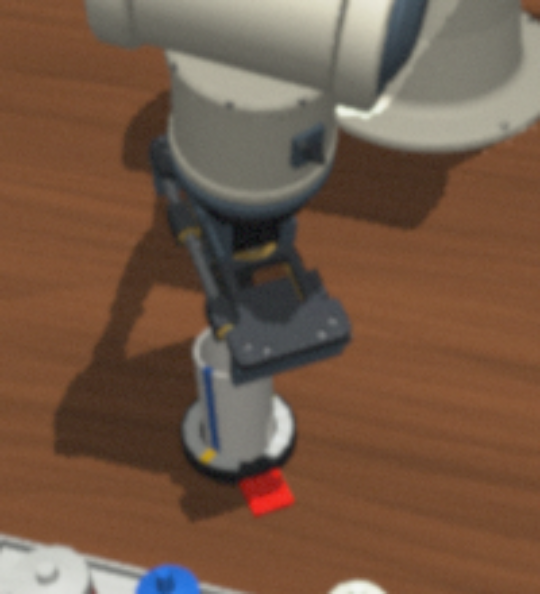

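```bash
python3 -m crank '[[0.04,0.03,0.2,0,0,0],[0.08,0.06,0.4,0,0,0],[0.12,0.09,0.6,0,0,0],[0.2,0.14,0.97,0,0,0],[0.2,0.14,0.97,0,0,0],[0.2,0.14,0.97,0,0,0],[0,0.5,0.5,0,0,0],[-0.5,1,0,0,0,0],[-0.5,1,0,0,0,0],[-0.5,1,0,0,0,0],[-0.5,1,0,0,0,0],[-0.5,1,0,0,0,0],[-0.5,1,0,0,0,0],[0,0,0,0,0,0],[0,0,0,0,0,0]]'
python3 - <<'E'
from h import *
a,_=cam('top');b,_=cam('scene')
A=cv2.resize(a[200:310,330:450],(436,400),interpolation=2);B=cv2.resize(b[130:310,220:380],(355,400),interpolation=2)
cv2.imwrite('pics/c6.png',np.hstack([A,B])[:,:,::-1])
for n,Z in(('top',a),('scene',b)):
    P=pts(n,np.load(n+'.npz')['d']);hsv=cv2.cvtColor(Z,cv2.COLOR_RGB2HSV).astype(int);H,S,V=[hsv[...,i] for i in range(3)]
    m=(P[...,2]>112)&(P[...,2]<260)&(np.hypot(P[...,0]-540,P[...,1]+40)<80)&(H>8)&(H<32)&(S>40);q=P[m]
    for lo in range(110,250,20):
        r=q[(q[:,2]>lo)&(q[:,2]<lo+20)]
        if len(r):print(n,lo,len(r),r.mean(0).round(1))
    m=(H>105)&(H<125)&(S>120)&(V>50)&(np.hypot(P[...,0]-523.7,P[...,1]+54)<50)
    c,l,s,ce=cv2.connectedComponentsWithStats(m.astype(np.uint8))
    for i in range(1,c):
        if s[i,4]>2:print(' blue',s[i],np.median(P[l==i],0).round(1))
E
```

```text
time_s: 19.7
position: [508.9, 153.1, 352.5]
ee_rot: [-166.0, 0.1, 125.7]
force: [-0.5, -0.2, 0.4]
opening: 48.3
top 110 16 [535.1 -43.7 121.4]
top 130 22 [540.7 -39.9 139.2]
top 150 19 [544.7 -36.8 159.6]
top 170 25 [550.3 -32.5 180.6]
top 190 45 [558.1 -27.8 200.6]
 blue [391 253   3   3   8] [548.3 -64.2 105.9]
 blue [380 279   4   4  12] [496.8 -41.6  97. ]
scene 110 25 [545.3 -41.1 121.6]
scene 130 31 [549.5 -38.2 139.8]
scene 150 35 [554.  -34.6 159.8]
scene 170 28 [559.  -31.4 180.5]
scene 190 52 [560.3 -28.3 198.9]
 blue [293 220   2   2   4] [496.7 -44.  108.4]
 blue [275 236   5  29  42] [550.2 -65.   78.9]
```

View pics/c6.png

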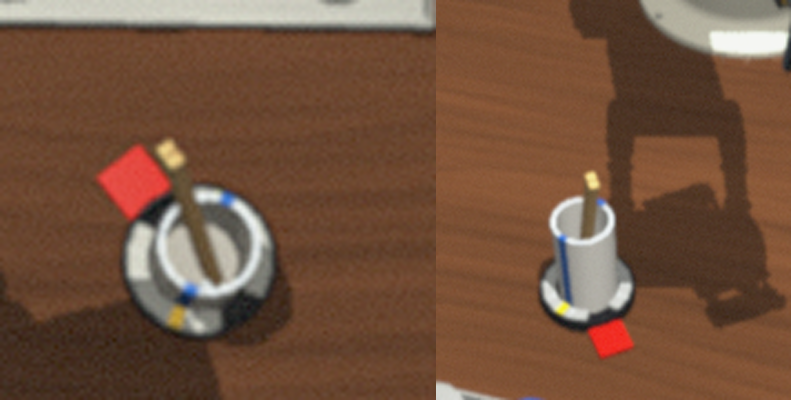

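```bash
python3 -m crank '[[0,0,0,0,0,0],[0,0,0,0,0,0],[0,0,0,0,0,0],[0,0,0,0,0,0]]' && python3 -c "
from rig import arm
print(arm.finish_job())"
```

```text
time_s: 20.13
position: [509.5, 151.5, 351.4]
ee_rot: [-165.9, 0.0, 125.5]
force: [-0.2, 0.1, -0.8]
opening: 48.3
the job is handed in; nothing more can be done
None
```

The cup is locked in the dock and the chopsticks stand in it, leaning towards the red tab. I handed the job in at about 20 s; no verdict is reported.

- **Cup in the dock:** I lowered it with the lugs in the gaps until the upward force reached about 12 N. Then I turned it about 62° clockwise until torque built up at the stop.
- **Cup lock check:** in the last pictures the cup's stripes lie at about -23°, in line with the yellow marks and roughly 58° (1.0 rad) from the gaps. Earlier, the rim read 106–108 mm high against 109 mm expected, which is within camera error.
- **Chopsticks:** I took the shorter wooden pair from the holder and released it in the cup tilted about 14° towards the tab. The last pictures put its top about 45 mm along the dock's +x and about 18 mm from the tab's centre. I did not measure the foot or the final speeds.
- **Bystanders:** no planned move came near the bottles, jar or tray, but I did not measure their positions at the end.
- **Disagreement:** estimates of the dock's gap direction ranged from 33.3° to 36.6°; I aligned the cup at about 35°, and it went in with no noticeable resistance.

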